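Index the portion turret to its sixth notch and pin it

TASK

Set the dough portioner for the next batch of buns: turn its toothed turret clockwise (seen from above), click by click, until the sixth notch after the long tooth stands over the lock hole in the base's bushing and the turret has clicked to rest there by itself, without letting it run past that notch, and let go of it. Then take the headed lock pin out of its holder and ease it gently, without forcing, down through that notch into the lock hole until it is fully home, let go, and leave everything else on the table where it is.

Things in the scene. Friction and masses are not known exactly. Their poses are not given: they have to be found in the camera images.
- head: The portioner's fixed base: a grey block 215 x 170 x 50 mm carrying the turret, with a raised rail 30 mm wide, 72 mm high (two studs on it reach 84 mm) along its far (own +x) edge. Origin: on the underside, on the turret's vertical axis; the block reaches 115 mm to -x, 100 mm to the rail. The lock hole lies towards its own -x. Its place and yaw differ from run to run; it cannot move.
- turret (a joint): Turret angle in rad, growing clockwise seen from above. A detent holds it every 0.5236 rad: at 0 the first notch after the long tooth (on the tooth's counter-clockwise side) is over the lock hole; each clockwise click brings the next, so the sixth rests there at 2.618. It starts at notch 1, 2 or 3. End stops at -0.12 and 4.31. Let go between two notches, it snaps into the nearer one.
- turret_disc (a point): Centre of the disc's top face, 64 mm above the table, turning with it. The turret is an aluminium disc 12 mm thick with 12 square teeth 30 degrees apart, 19 mm wide, reaching 84 mm from the axis, with open notches between. Small steel posts up to 8 mm high stand on it, 42 mm from the axis. At most about 0.3 N m turns it over a click; past half-way the detent pulls it on to the next.
- turret_grip (a point): Point on the turret's axis 102 mm above the table in the black grip bar, the place to grip it: bar 50 mm long, 14 mm wide, its length pointing along the long tooth, its top 114 mm above the table, sides free from 72 mm up. It turns with the turret.
- long_tooth (a point): Point on the long tooth, 80 mm from the turret's axis, 70 mm above the table. This one tooth reaches 94 mm from the axis (the others 84 mm) and alone carries a raised ridge along its top, 10 mm wide, 6 mm high.
- lock_slot (a point): Middle of the range of the lock hole, on the base's own -x side, 69 mm from the turret's axis, 51 mm above the table, below the teeth. The hole, 12 mm wide, 23 mm deep, is in a dark steel bushing clamped on this radial line up to 9 mm nearer to or farther from the axis: where is not measured, so feel for it with the pin's foot (or look). A notch leaves 1 to 5 mm beside the pin.
- pin: The lock pin: steel, 90 mm long, shank 10 mm in diameter, foot slightly chamfered, round head 20 mm across and 14 mm high at the top; 50 to 80 g. Origin: centre of its foot, z up the pin. It starts standing in the holder, foot 10 mm above the table; fully home its foot is 28 mm above the table (head 104 to 118 mm). More than 25 N between it and the portioner would mar the notch.
- holder: The pin's holder: a fixed grey plastic block 50 x 50 x 35 mm with one hole of 12 mm, 25 mm deep, in its top; the pin stands in it. Origin: centre of its underside. It stands to the left or to the right of the portioner.
- timer: Bystander: white timer, 50 x 50 x 44 mm. Origin: centre of its underside.
- weight: Bystander: steel scale weight, 48 mm across, 68 mm high. Origin: centre of its underside.
- labels: Bystander: roll of blank labels lying flat, 84 mm across, 40 mm high. Origin: centre of its underside.
- wrench: Bystander: wrench, 160 mm long, lying flat. Origin: underside, mid-length.
- brush: Bystander: pastry brush lying flat. Origin: underside, mid-length.

How it is judged (in metres and radians):
On the way, in this order (a step that is already met when the one before it is completed fails the run):
1. the turret rests, let go, with the sixth notch over the lock hole (within 0.07 rad), the pin not yet in it (value of joint turret between 2.548 and 2.688 rad and contact force between the fingers and head below 0.3 N and velocity of joint turret between -0.05 and 0.05 rad/s and z of pin in the frame of holder below 0.015 m and horizontal distance between pin and holder below 0.01 m), for 0.2 s.
2. the pin is drawn clear of its holder (height (world z) of pin above 0.045 m), for 0.1 s.
3. the pin is home in the lock hole, its foot less than 3 mm above the bottom (z of pin in the frame of head below 0.031 m and horizontal distance between pin and lock_slot below 0.012 m and angle between pin's own z axis and vertical below 0.12 rad), for 0.2 s.
At the end, for the whole second after the job is handed in: The turret stands within 0.05 rad of its sixth notch (2.618), the pin is in the lock hole with its foot less than 3 mm from the bottom (under 31 mm above the table), within 12 mm of the slot's middle and upright within 0.12 rad, released and at rest; every bystander is within 25 mm of its start (all of step 3 and value of joint turret between 2.568 and 2.668 rad and contact force between the fingers and pin below 0.3 N and linear speed of pin below 0.02 m/s); the robot touches nothing.
It fails at once if the turret ran past the sixth notch (more than 0.35 rad beyond it) (value of joint turret above 2.968 rad).
It fails at once if the pin was forced: more than 25 N between it and the portioner (contact force between pin and head above 25 N).
It fails at once if a bystander was moved more than 25 mm (distance of any of timer, weight, labels, wrench, brush from where it was at the start of the episode above 0.025 m).
It also fails if it takes over 72 s, if anything falls off the work surface, if the arm or the gripper's body presses on something with over 40 N, if the wrist force passes 120 N, or if a joint passes its speed limit or range.

ROBOT

A 6-joint arm with a two-finger parallel gripper is mounted at the origin on the work surface. World frame = base frame: x ahead of the robot, y to its left, z up, the work surface at z = 0. Lengths are in m, angles in degrees, forces in N, time in s.
With the tool pointing down it reaches from about 0.425 to 0.925 m from the base axis. Payload 12.5 kg.
Tool frame: the origin (TCP) lies midway between the tips of the shut fingers; the grasp point (between the pads) lies 19 mm behind it; z points along the fingers, y is the direction in which the jaws open and shut (so a half turn about z gives the same grasp; the last joint's range is limited). The gripper opens to 85 mm and grips with 20 to 120 N. Pads are 22 mm wide; open, the fingers measure 114 mm over their backs; the gripper's body (76 mm by 85 mm) begins 54 mm behind the grasp point. The pads swing forward as they close: fully open they stand 13 mm farther back than shut.
Start: joints at [-77.498, 28.126, 89.318, -0, 62.55, -6.05], TCP at [0.199, -0.593, 0.231] pointing down, gripper open.
Joint ranges: [-177.58, 177.58], [-47.91, 125.51], [2.72, 160], [-65.01, 245.01], [3.68, 167.84], [-153.87, 153.87]. Speed limits (degrees/s): [127.2, 127.2, 159.86, 180, 180, 180].

INTERFACE

Orientations are given as a 3x3 rotation matrix whose columns are the frame's x, y, z axes.
In Python, from rig import env, snapshot gives the robot as it stands. The module is installed in compiled form; this text tells all that it offers.
- The arm moves only by the tool arm_command, never from a script. Its arguments are lists of equal length, an entry for each row: "xyz": the shift along the world's x, y, z in cm, a list of three; "delta_rot": the turn, a rotation vector about the world's x, y, z in degrees, a list of three; "hand": the opening, from 0 (shut) to 1 (fully open). In form: {"xyz": [[x, y, z], ...], "delta_rot": [[rx, ry, rz], ...], "hand": [hand, ...]}. A call has 1 to 8 rows; each row shifts and turns the commanded pose from where the row before left it; what a row does not reach is not made up. A row lasts 1/12 s, in which the tool goes at most 41.7 mm and 7.16 degrees, less where a joint would pass 70% of its speed; a pose out of reach is approached as far as the arm can. A call with a gripper value outside its range is refused whole. The fingers move at their own pace and stop on an object; "squeeze" is the grip in N (left out, the last holds). Time passes only in rows, so rows that do not move let the fingers close. It gives the time, the measured TCP pose, the force and the opening at its end, in the units of the state.
- env.state(): the state, without advancing time (a new reading comes with each control period).
- snapshot(name): name is "scene" or "top" or "wrist"; returns a dict with "image" (480x640x3 uint8, red, green, blue), "vertical_fov" (degrees; the focal length in pixels is half the picture's height over the tangent of half this angle, whatever the lens; pixels are square), "cx", "cy" (the principal point, pixels), "k1" (the pictures are not rectified: a ray, as slopes to the right and down, at radius r is drawn at 1 + k1 r^2 times it, then the intrinsics apply), "rvec" (rotation vector, rad) and "tvec" (3), from world to camera coordinates, as OpenCV has them. Camera axes: x right, y down, z forward; pixel columns grow to the right and rows downward; lengths in m; the calibration is good to about 2 mm. A picture is of the moment at which its call begins. There is no depth.
- env.job_done(): hands the job in, once; it reports no verdict.
The state is a dict: "clock": time; "joint_positions": joint angles; "dq": joint speeds; "tau": joint torques, N m; "ee_pos": TCP position; "tool_rot": TCP orientation; "wrist_force": force on the tool from outside, world axes, zero at the start; "torque": the same for the moment, N m; "finger_gap": finger opening in m.
Only numpy, scipy, OpenCV 4.12 (cv2) and the standard library are available. Lean on these libraries where they do the work, as an engineer would, in place of code of your own. Each camera call takes 0.05 s, during which the arm holds its last target.

## Working session

There is one attempt and no reset: what is moved stays moved. The work goes in short steps, Python scripts to look and compute and a tool call to move; the robot and the scene stay as the last step left them, time stands still between calls to the robot, and variables do not carry over. Pictures are saved under pics/ and viewed, and the job is handed in when it is done.

Besides the shell and the picture viewer there is one more tool, called after "Request:" as name(argument=value, ...) on one line, values as JSON. arm_command: Moves the arm, as the interface text tells. Its arguments: {"type":"object","properties":{"xyz":{"type":"array","items":{"type":"array","items":{"type":"number"}}},"delta_rot":{"type":"array","items":{"type":"array","items":{"type":"number"}}},"hand":{"type":"array","items":{"type":"number"}},"squeeze":{"type":"number"}},"required":["xyz","delta_rot","hand"]}

```bash
mkdir -p pics && cat > h.py <<'E'
import numpy as np, cv2
from rig import env, snapshot
def snap(name,fn):
    s=snapshot(name); cv2.imwrite('pics/'+fn+'.png',s['image'][:,:,::-1]); np.save('pics/'+fn+'.npy',{k:v for k,v in s.items()},allow_pickle=True); return s
def load(fn): return np.load('pics/'+fn+'.npy',allow_pickle=True).item()
def ray(s,u,v):
    f=240/np.tan(np.radians(s['vertical_fov'])/2)
    d=np.array([(u-s['cx'])/f,(v-s['cy'])/f]); p=d.copy()
    for _ in range(30): p=d/(1+s['k1']*(p@p))
    R=cv2.Rodrigues(np.array(s['rvec'],float))[0]; t=np.array(s['tvec'],float).ravel()
    return -R.T@t, R.T@np.array([p[0],p[1],1])
def at(s,u,v,z):
    o,d=ray(s,u,v); return o+d*(z-o[2])/d[2]
def proj(s,P):
    f=240/np.tan(np.radians(s['vertical_fov'])/2)
    R=cv2.Rodrigues(np.array(s['rvec'],float))[0]; c=R@np.array(P,float)+np.array(s['tvec'],float).ravel()
    p=c[:2]/c[2]; p=p*(1+s['k1']*(p@p)); return p*f+np.array([s['cx'],s['cy']])
def crop(fn,u0,v0,u1,v1,k,out):
    im=cv2.imread('pics/'+fn+'.png')[v0:v1,u0:u1]; cv2.imwrite('pics/'+out+'.png',cv2.resize(im,None,fx=k,fy=k,interpolation=cv2.INTER_CUBIC))
E
python3 - <<'E'
from h import *
for n in ['scene','top','wrist']:
    s=snap(n,n+'0'); print(n,s['vertical_fov'],s['cx'],s['cy'],s['k1'],-cv2.Rodrigues(np.array(s['rvec'],float))[0].T@np.array(s['tvec']).ravel())
st=env.state(); print(st)
E
```

```text
scene 49.63006635836846 317.01213063697503 243.37681630630993 -0.013312054157653054 [ 1.23667787 -0.93408917  0.81031486]
top 43.49258705550757 311.6340888384189 241.6378342504688 0.0157667505505664 [0.35164078 0.00146008 1.38401408]
wrist 59.547971842671195 320.8815663225596 236.91110149870477 -0.056241049868948866 [ 0.26919416 -0.56916147  0.37346302]
{'clock': 0.15, 'joint_positions': array([-7.74985187e+01,  2.81556384e+01,  8.93423929e+01,  9.52010983e-04,
        6.25489902e+01, -6.04961468e+00]), 'dq': array([ 0.02436404, -0.12766585, -0.13477545, -0.02356167,  0.07030952,
       -0.03379839]), 'tau': array([ 1.62771736e-03, -6.18704939e+01, -2.61693871e+01, -1.42095496e-04,
        3.17413418e-03,  3.67594305e-05]), 'ee_pos': array([ 0.19884182, -0.59235296,  0.23086649]), 'tool_rot': array([[ 9.48042755e-01,  3.18142905e-01, -1.63253062e-04],
       [ 3.18142931e-01, -9.48042419e-01,  8.04413644e-04],
       [ 1.01147666e-04, -8.14556335e-04, -9.99999663e-01]]), 'wrist_force': array([ 0.03864608, -0.13734218,  0.41780691]), 'torque': array([ 0.00946849, -0.03257072, -0.02711272]), 'finger_gap': 0.08534768990561956}
```

View pics/top0.png

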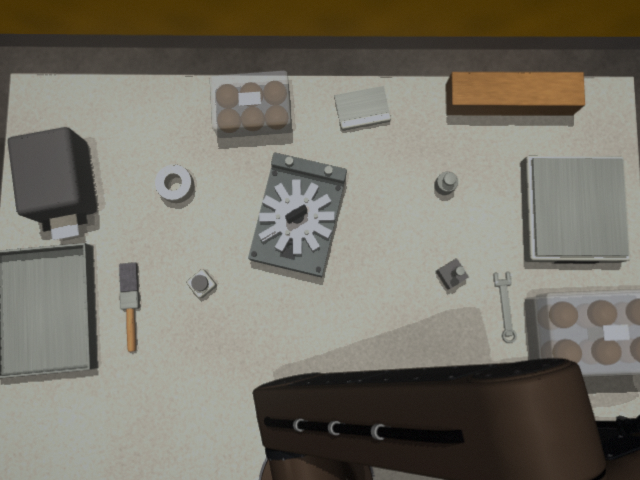

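View pics/scene0.png

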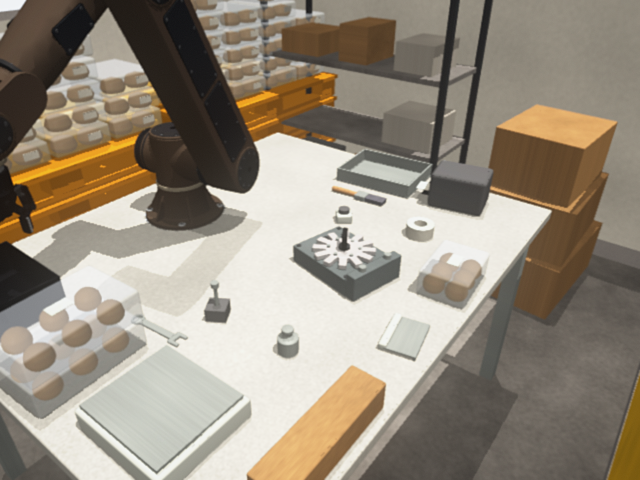

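The top view shows the portioner at about (297,216), the holder and pin at (455,273), the weight at (446,183), the wrench at (505,305), the timer at (201,283) and the labels at (175,184).

```bash
python3 - <<'E'
from h import *
crop('top0',240,145,355,285,5.5,'c1'); crop('top0',425,250,480,300,10,'c2')
crop('scene0',285,215,410,300,6,'c3')
E
```

```text
(no output)
```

View pics/c1.png

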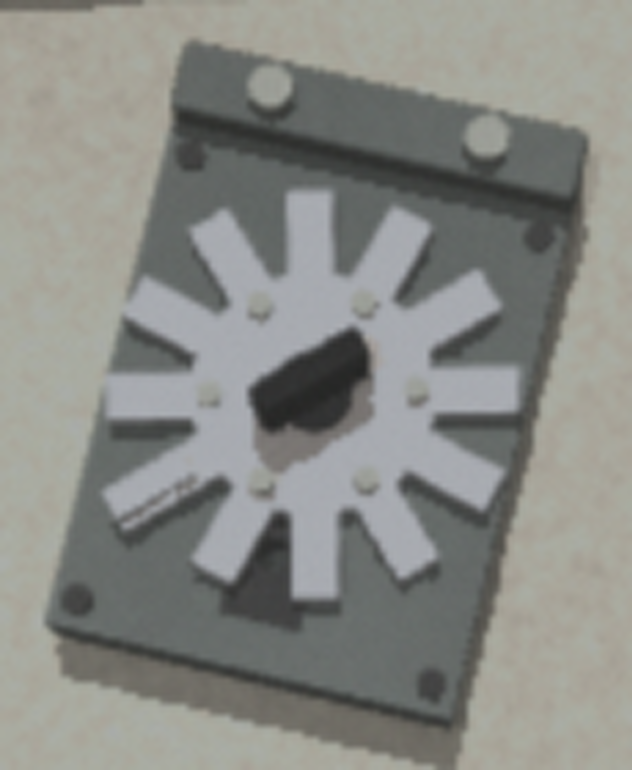

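View pics/c2.png

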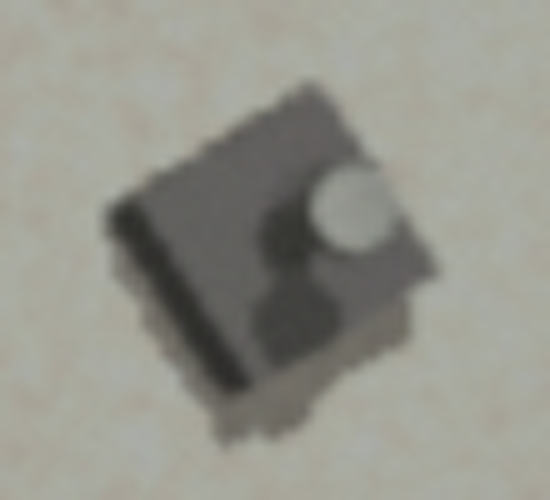

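View pics/c3.png

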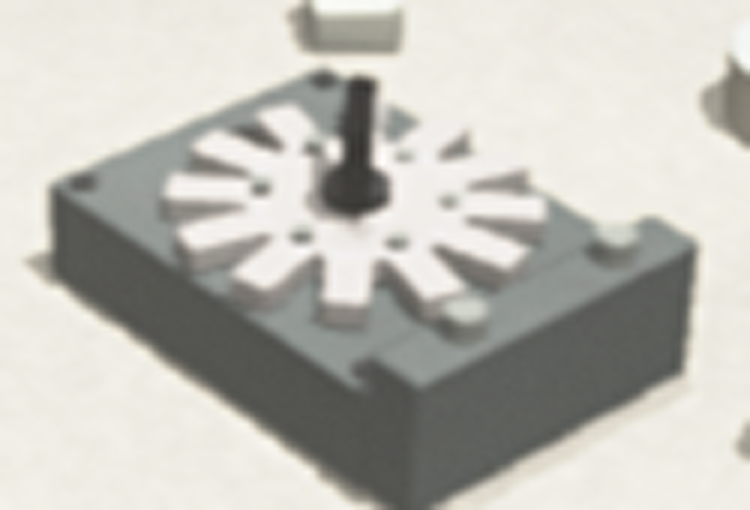

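```bash
python3 - <<'E'
from h import *
s=load('top0')
c=lambda x,y:(240+x/5.5-0.4,145+y/5.5-0.4)
# tooth tip mid-points at z=64 opposite pairs
T=[((310,190),(315,600)),((412,217),(214,575)),((485,285),(116,512)),((519,390),(106,397)),((492,498),(137,292)),((420,568),(208,222))]
for a,b in T:
    A=at(s,*c(*a),.064);B=at(s,*c(*b),.064); print(A[:2],B[:2],((A+B)/2)[:2],np.linalg.norm(A-B),np.degrees(np.arctan2(*(B-A)[1::-1])))
P={'nearL':at(s,*c(47,630),.05),'nearR':at(s,*c(450,722),.05),'farL':at(s,*c(190,40),.072),'farR':at(s,*c(587,130),.072),'bushL':at(s,*c(222,612),.05),'bushR':at(s,*c(300,628),.05)}
for k,v in P.items(): print(k,v)
for a,b in [('nearR','nearL'),('farR','farL'),('bushR','bushL')]:
    d=P[b]-P[a]; print(a,np.linalg.norm(d),np.degrees(np.arctan2(d[1],d[0])),((P[a]+P[b])/2)[:2])
d=lambda x,y:(425+x/10-.45,250+y/10-.45)
print('pinhead',at(s,*d(355,208),.1)); 
cs=[d(312,82),d(440,270),d(248,388),d(120,208)]
for q in cs: print(at(s,*q,.035))
print('mean',np.mean([at(s,*q,.035) for q in cs],0))
E
```

```text
[0.67603425 0.05358901] [0.50738259 0.04918337] [0.59170842 0.05138619] 0.16870920075793355 -178.503618839065
[0.66509425 0.01179479] [0.51712237 0.08996103] [0.59110831 0.05087791] 0.1673488492063165 152.15472004139974
[ 0.63704256 -0.01818528] [0.5423623 0.1299792] [0.58970243 0.05589696] 0.17583249579628282 122.57944386877838
[ 0.59378194 -0.03225583] [0.58942198 0.135083  ] [0.59160196 0.05141358] 0.16739562472607805 91.49248504556107
[ 0.54945959 -0.02162132] [0.6329284  0.12343325] [0.59119399 0.05090597] 0.1673555208824533 60.08256885674117
[0.52073551 0.00713216] [0.66231339 0.09504887] [0.59152445 0.05109051] 0.16665426258585145 31.83936106542693
nearL [0.49575729 0.15827449 0.05      ]
nearR [ 0.45996757 -0.00552446  0.05      ]
farL [0.73644702 0.10323424 0.072     ]
farR [ 0.69997282 -0.05909478  0.072     ]
bushL [0.50377534 0.08737481 0.05      ]
bushR [0.49754701 0.05561294 0.05      ]
nearR 0.1676633544515331 77.67470152518771 [0.47786243 0.07637502]
farR 0.16637631322085333 77.33635857475045 [0.71820992 0.02206973]
bushR 0.03236677201375828 78.90538841015292 [0.50066117 0.07149388]
pinhead [ 0.47068297 -0.30078968  0.1       ]
[ 0.50502274 -0.30713177  0.035     ]
[ 0.46298701 -0.33469431  0.035     ]
[ 0.43616163 -0.29135751  0.035     ]
[ 0.47617997 -0.26361723  0.035     ]
mean [ 0.47008784 -0.29920021  0.035     ]
```

Measured: axis at (0.591, 0.051), base yaw about -12.7°, long tooth at yaw about 122°. The turret is at notch 2, so it needs 4 clicks, or 120° clockwise. I'll move above the turret next.

Request:
arm_command(xyz=[[1.96, 3.22, 0], [1.96, 3.22, 0], [1.96, 3.22, 0], [1.96, 3.22, 0], [1.96, 3.22, 0], [1.96, 3.22, 0], [1.96, 3.22, 0], [1.96, 3.22, 0]], delta_rot=[[0, 0, 5.2], [0, 0, 5.2], [0, 0, 5.2], [0, 0, 5.2], [0, 0, 5.2], [0, 0, 5.2], [0, 0, 5.2], [0, 0, 5.2]], hand=[1, 1, 1, 1, 1, 1, 1, 1])

```text
clock: 0.82
ee_pos: [0.3562, -0.3332, 0.2313]
tool_rot: [[0.494, 0.869, 0.0], [0.869, -0.494, 0.0], [0.0, 0.0, -1.0]]
wrist_force: [1.4, -0.3, 0.0]
finger_gap: 0.0858
```

Request:
arm_command(xyz=[[1.96, 3.22, 0], [1.96, 3.22, 0], [1.96, 3.22, 0], [1.96, 3.22, 0], [1.96, 3.22, 0], [1.96, 3.22, 0], [1.96, 3.22, 0], [1.96, 3.22, 0]], delta_rot=[[0, 0, 5.2], [0, 0, 5.2], [0, 0, 5.2], [0, 0, 5.2], [0, 0, 5.2], [0, 0, 5.2], [0, 0, 5.2], [0, 0, 5.2]], hand=[1, 1, 1, 1, 1, 1, 1, 1])

```text
clock: 1.48
ee_pos: [0.5131, -0.0754, 0.2313]
tool_rot: [[-0.208, 0.978, 0.0], [0.978, 0.208, -0.0], [-0.0, 0.0, -1.0]]
wrist_force: [0.1, -1.5, 0.1]
finger_gap: 0.0851
```

Request:
arm_command(xyz=[[1.96, 3.22, 0], [1.96, 3.22, 0], [1.96, 3.22, 0], [1.96, 3.22, 0], [0, 0, 0], [0, 0, 0]], delta_rot=[[0, 0, 5.2], [0, 0, 5.2], [0, 0, 5.2], [0, 0, 5.2], [0, 0, 0], [0, 0, 0]], hand=[1, 1, 1, 1, 1, 1])

```text
clock: 1.98
ee_pos: [0.5911, 0.053, 0.2306]
tool_rot: [[-0.54, 0.841, -0.001], [0.841, 0.54, 0.0], [0.0, -0.001, -1.0]]
wrist_force: [-0.5, 0.1, 0.0]
finger_gap: 0.0851
```

```bash
python3 - <<'E'
from h import *
s=snap('wrist','w1'); st=env.state(); print(st['clock'],st['ee_pos'],np.degrees(np.arctan2(st['tool_rot'][1,0],st['tool_rot'][0,0])),st['joint_positions'],st['wrist_force'])
E
```

```text
2.0333 [0.5906152  0.05188887 0.23078584] 122.58482328371181 [-1.35788519e+00  2.55549220e+01  9.39809311e+01 -7.65664391e-03
  6.05212466e+01 -3.39389491e+01] [ 0.03874413 -0.0007803  -0.222235  ]
```

View pics/w1.png

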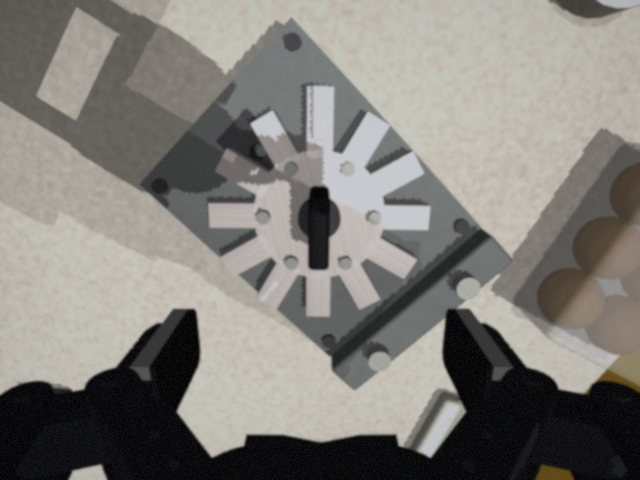

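The bar stands vertical at (318,228), with the long tooth up at (320,100) carrying its ridge. The bushing is at about (245,143), with a round dark spot near (258,150) in the notch. I'll zoom in.

```bash
python3 - <<'E'
from h import *
crop('w1',200,80,320,200,6,'c4'); crop('w1',200,80,440,320,3,'c5')
s=load('w1')
L=[]
for a,b in [((430,217),(208,215)),((318,317),None),((419,160),None)]:
    pass
for a,b in [((430,217.5),(208,215)),((411,270),(227,163)),((372,302),(262,118)),((268,303),(377,117))]:
    A=at(s,*a,.064);B=at(s,*b,.064);print(((A+B)/2)[:2],np.linalg.norm(A-B),np.degrees(np.arctan2(*(B-A)[1::-1])))
print(at(s,319.5,100,.07)[:2])
A=at(s,317.5,187,.114);B=at(s,317.5,269,.114);print(((A+B)/2),np.linalg.norm(A-B),np.degrees(np.arctan2(*(A-B)[1::-1])))
E
```

```text
[0.59201613 0.04944951] 0.16914004292374957 -147.92069482170103
[0.5951072  0.04935674] 0.1634671303920755 -178.18538145909318
[0.59274153 0.0503263 ] 0.16602475051094182 152.87559627673585
[0.59187056 0.04961495] 0.16716638073571585 93.0194226944215
[0.54686175 0.1205384 ]
[0.58936812 0.05224284 0.114     ] 0.05465684069054958 122.59661955847044
```

View pics/c4.png

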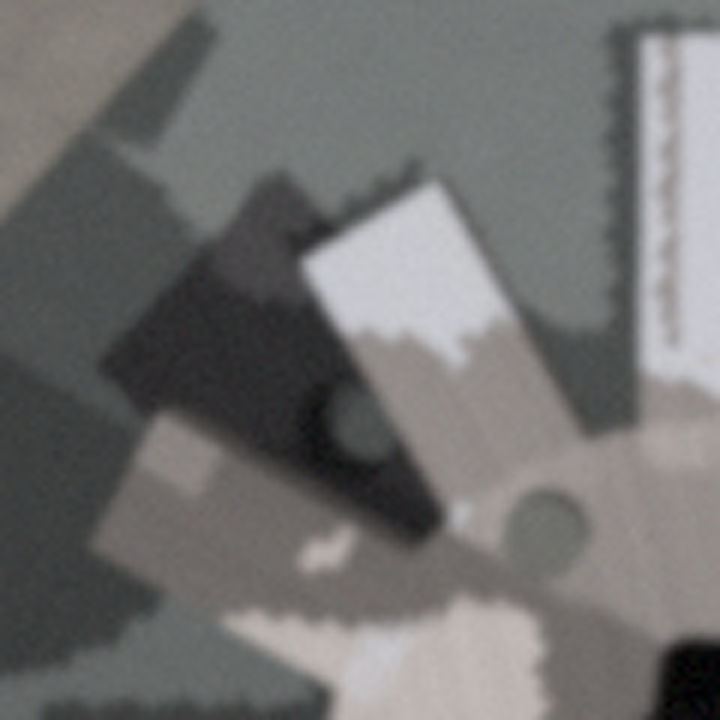

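View pics/c5.png

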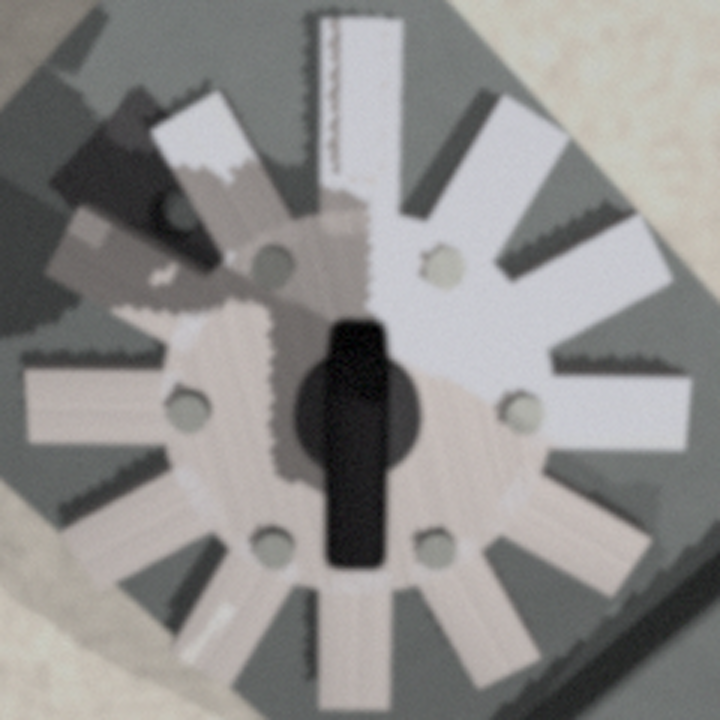

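Request:
arm_command(xyz=[[0, 0, -2.5], [0, 0, -2.5], [0, 0, -2.5], [0, 0, -2.5], [0, 0, -2], [0, 0, -1.5], [0, 0, -1], [0, 0, 0]], delta_rot=[[0, 0, 0], [0, 0, 0], [0, 0, 0], [0, 0, 0], [0, 0, 0], [0, 0, 0], [0, 0, 0], [0, 0, 0]], hand=[1, 1, 1, 1, 1, 1, 1, 1])

```text
clock: 2.7
ee_pos: [0.5898, 0.0504, 0.0847]
tool_rot: [[-0.536, 0.844, -0.003], [0.844, 0.536, 0.0], [0.002, -0.003, -1.0]]
wrist_force: [-0.0, 0.7, 0.8]
finger_gap: 0.0853
```

Request:
arm_command(xyz=[[0, 0, 0], [0, 0, 0], [0, 0, 0], [0, 0, 0], [0, 0, 0], [0, 0, 0], [0, 0, 0], [0, 0, 0]], delta_rot=[[0, 0, 0], [0, 0, 0], [0, 0, 0], [0, 0, 0], [0, 0, 0], [0, 0, 0], [0, 0, 0], [0, 0, 0]], hand=[0.1, 0.1, 0.1, 0.1, 0.1, 0.1, 0.1, 0.1], squeeze=30)

```text
clock: 3.37
ee_pos: [0.5906, 0.0512, 0.0869]
tool_rot: [[-0.538, 0.843, -0.0], [0.843, 0.538, -0.0], [-0.0, -0.0, -1.0]]
wrist_force: [-4.3, -2.2, 5.4]
finger_gap: 0.0139
```

```bash
python3 - <<'E'
from h import *
s=load('w1')
p=at(s,258.7,149.7,.051); print(p, p[:2]-[.591,.0508],np.linalg.norm(p[:2]-[.591,.0508]),np.degrees(np.arctan2(p[1]-.0508,p[0]-.591)))
st=env.state(); print(st['clock'],st['ee_pos'],np.degrees(np.arctan2(st['tool_rot'][1,0],st['tool_rot'][0,0])),st['wrist_force'],st['torque'],st['finger_gap'])
E
```

```text
[0.5272252  0.06565183 0.051     ] [-0.0637748   0.01485183] 0.06548131392601016 166.89065343999897
3.3667 [0.59056714 0.05124571 0.08687372] 122.55950724415553 [-4.31047937 -2.20033905  5.40865277] [-0.37153139  0.53447679 -0.0136757 ] 0.01387812080658339
```

Request:
arm_command(xyz=[[0, 0, 0], [0, 0, 0], [0, 0, 0], [0, 0, 0], [0, 0, 0], [0, 0, 0], [0, 0, 0], [0, 0, 0]], delta_rot=[[0, 0, 0], [0, 0, -5], [0, 0, -5], [0, 0, -5], [0, 0, -5], [0, 0, -5], [0, 0, -5], [0, 0, 0]], hand=[0.1, 0.1, 0.1, 0.1, 0.1, 0.1, 0.1, 0.1], squeeze=60)

```text
clock: 4.03
ee_pos: [0.5915, 0.0515, 0.087]
tool_rot: [[-0.041, 0.999, 0.002], [0.999, 0.041, -0.0], [-0.0, 0.002, -1.0]]
wrist_force: [2.0, 0.5, 3.8]
finger_gap: 0.013
```

```bash
python3 - <<'E'
from h import *
st=env.state(); print(st['clock'],st['ee_pos'],np.degrees(np.arctan2(st['tool_rot'][1,0],st['tool_rot'][0,0])),st['wrist_force'],st['torque'],st['finger_gap'])
E
```

```text
4.0333 [0.59146441 0.05152589 0.08698085] 92.33064541778097 [2.04902673 0.47566935 3.84344499] [ 0.0472651  -0.17453083  0.07805834] 0.012995227476134463
```

Request:
arm_command(xyz=[[0, 0, 0], [0, 0, 0], [0, 0, 0], [0, 0, 0], [0, 0, 0], [0, 0, 0], [0, 0, 0], [0, 0, 0]], delta_rot=[[0, 0, -5], [0, 0, -5], [0, 0, -5], [0, 0, -5], [0, 0, -5], [0, 0, -5], [0, 0, 0], [0, 0, 0]], hand=[0.1, 0.1, 0.1, 0.1, 0.1, 0.1, 0.1, 0.1])

```text
clock: 4.7
ee_pos: [0.5925, 0.0513, 0.087]
tool_rot: [[0.459, 0.889, 0.004], [0.889, -0.459, -0.0], [0.002, 0.004, -1.0]]
wrist_force: [6.4, -0.0, 1.2]
finger_gap: 0.0131
```

Request:
arm_command(xyz=[[0, 0, 0], [0, 0, 0], [0, 0, 0], [0, 0, 0], [0, 0, 0], [0, 0, 0], [0, 0, 0], [0, 0, 0]], delta_rot=[[0, 0, -5], [0, 0, -5], [0, 0, -5], [0, 0, -5], [0, 0, -5], [0, 0, -5], [0, 0, 0], [0, 0, 0]], hand=[0.1, 0.1, 0.1, 0.1, 0.1, 0.1, 0.1, 0.1])

```text
clock: 5.37
ee_pos: [0.5932, 0.0507, 0.087]
tool_rot: [[0.841, 0.54, 0.005], [0.54, -0.841, -0.001], [0.004, 0.004, -1.0]]
wrist_force: [10.5, -4.8, 0.1]
finger_gap: 0.0126
```

Request:
arm_command(xyz=[[0, 0, 0], [0, 0, 0], [0, 0, 0], [0, 0, 0], [0, 0, 0], [0, 0, 0], [0, 0, 0], [0, 0, 0]], delta_rot=[[0, 0, -5], [0, 0, -5], [0, 0, -5], [0, 0, -5], [0, 0, -5], [0, 0, -5], [0, 0, 0], [0, 0, 0]], hand=[0.1, 0.1, 0.1, 0.1, 0.1, 0.1, 0.1, 0.1])

```text
clock: 6.03
ee_pos: [0.5935, 0.0498, 0.087]
tool_rot: [[0.999, 0.047, 0.006], [0.047, -0.999, -0.002], [0.006, 0.002, -1.0]]
wrist_force: [12.1, -12.5, -2.2]
finger_gap: 0.013
```

```bash
python3 - <<'E'
from h import *
st=env.state(); print(st['clock'],st['ee_pos'],np.degrees(np.arctan2(st['tool_rot'][1,0],st['tool_rot'][0,0])),st['joint_positions'],st['wrist_force'],st['torque'],st['finger_gap'])
E
```

```text
6.0333 [0.59347131 0.04983079 0.08701241] 2.7034440573522303 [ -1.50977085  35.73800746 101.45018762  -0.14965058  42.47073414
  85.89723547] [ 12.08351864 -12.49205978  -2.22321758] [-1.813035   -1.45760906  0.01861863] 0.01297938777236278
```

Request:
arm_command(xyz=[[0, 0, 0], [0, 0, 0], [0, 0, 0], [0, 0, 0], [0, 0, 0], [0, 0, 1], [0, 0, 3], [0, 0, 4]], delta_rot=[[0, 0, 0], [0, 0, 0], [0, 0, 0], [0, 0, 0], [0, 0, 0], [0, 0, 0], [0, 0, 0], [0, 0, 0]], hand=[0.6, 0.6, 0.6, 0.6, 0.6, 0.6, 0.6, 0.6])

```text
clock: 6.7
ee_pos: [0.5896, 0.0516, 0.1655]
tool_rot: [[0.999, 0.045, -0.005], [0.045, -0.999, 0.0], [-0.005, -0.0, -1.0]]
wrist_force: [-0.1, -0.7, -0.2]
finger_gap: 0.0511
```

Request:
arm_command(xyz=[[-2, 0.5, 4], [-3, 1, 4], [-3, 0.5, 0], [0, 0, 0], [0, 0, 0], [0, 0, 0]], delta_rot=[[0, 0, 0], [0, 0, 0], [0, 0, 0], [0, 0, 0], [0, 0, 0], [0, 0, 0]], hand=[1, 1, 1, 1, 1, 1])

```text
clock: 7.2
ee_pos: [0.5182, 0.0693, 0.2365]
tool_rot: [[0.999, 0.045, 0.001], [0.045, -0.999, -0.0], [0.001, 0.0, -1.0]]
wrist_force: [0.1, -1.1, -0.3]
finger_gap: 0.0853
```

```bash
python3 - <<'E'
from h import *
s=snap('wrist','w2'); st=env.state(); print(st['clock'],st['ee_pos'],np.degrees(np.arctan2(st['tool_rot'][1,0],st['tool_rot'][0,0])),st['wrist_force'])
E
```

```text
7.25 [0.51841836 0.06916942 0.23606524] 2.5565867698931473 [-0.07693464  0.49790417  0.12377195]
```

View pics/w2.png

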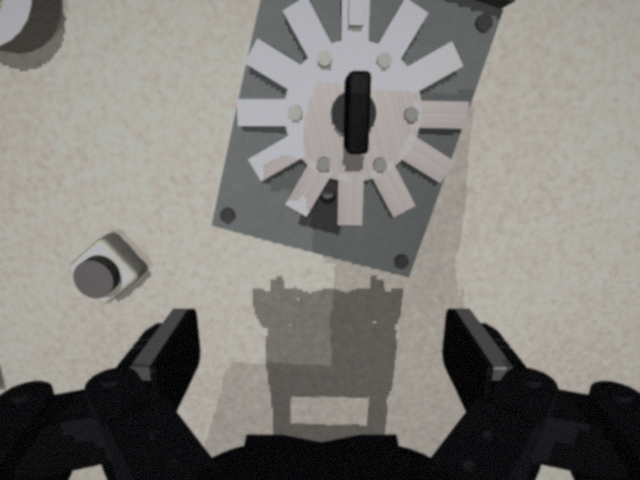

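The hole is visible at about (328,196), in the notch between the teeth at (305,190) and (350,200). The long tooth now points up at (354,10).

```bash
python3 - <<'E'
from h import *
crop('w2',280,155,380,235,8,'c6')
s=load('w2')
for a,b in [((467,115),(237,112)),((449,177),(256,52)),((402,214),(296,3))]:
    A=at(s,*a,.064);B=at(s,*b,.064);print(((A+B)/2)[:2],np.linalg.norm(A-B),np.degrees(np.arctan2(*(A-B)[1::-1])))
E
```

```text
[0.59198338 0.0495249 ] 0.1674469285717643 -87.98533931481056
[0.58970906 0.04653798] 0.16741825249028508 -119.08586477712755
[0.59088495 0.04947632] 0.16835715358093076 -149.12395360908823
```

View pics/c6.png

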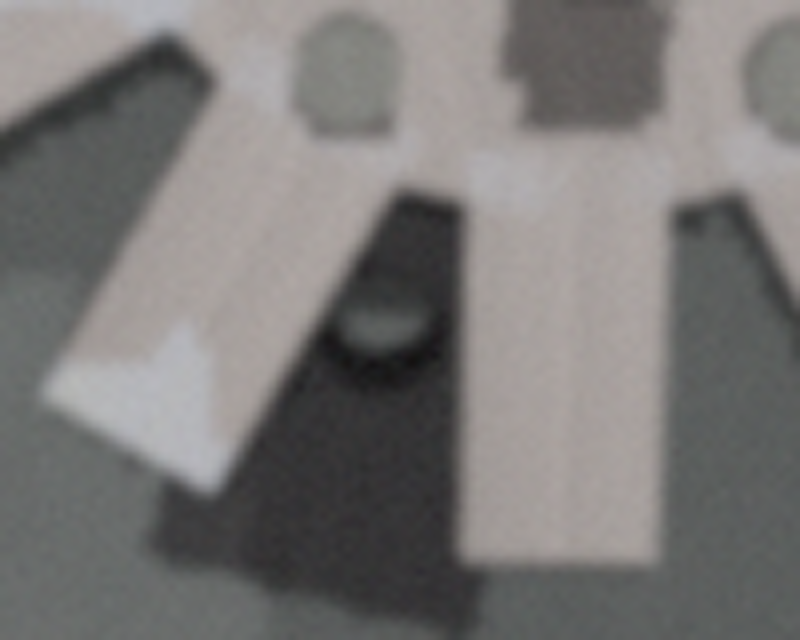

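Request:
arm_command(xyz=[[-3, 0, 0], [-3, 0, 0], [-0.5, 0, 0], [0, 0, 0], [0, 0, 0]], delta_rot=[[0, 0, 0], [0, 0, 0], [0, 0, 0], [0, 0, 0], [0, 0, 0]], hand=[1, 1, 1, 1, 1])

```text
clock: 7.67
ee_pos: [0.454, 0.0691, 0.2361]
tool_rot: [[0.999, 0.044, 0.001], [0.044, -0.999, -0.0], [0.001, 0.0, -1.0]]
wrist_force: [0.6, -0.1, -0.3]
finger_gap: 0.0852
```

```bash
python3 - <<'E'
from h import *
s=snap('wrist','w3'); st=env.state(); print(st['clock'],st['ee_pos'])
p=proj(s,[.5272,.0657,.051]); print(p)
u,v=map(int,p); crop('w3',u-45,v-40,u+45,v+40,8,'c7'); print(u-45,v-40)
E
```

```text
7.7167 [0.45421597 0.0691284  0.2359837 ]
[329.5366434  112.57424473]
284 72
```

View pics/c7.png

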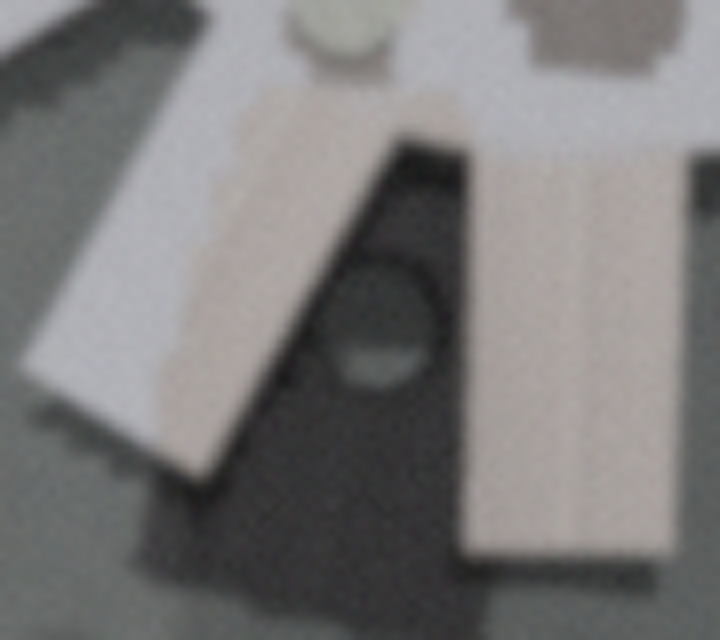

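View pics/w3.png

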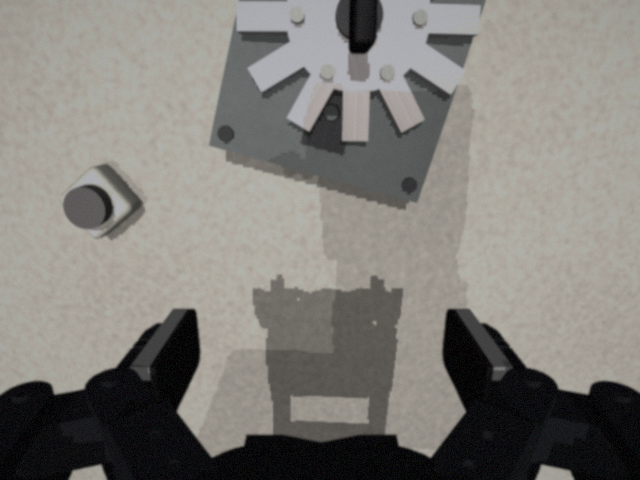

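```bash
python3 - <<'E'
from h import *
a=np.array([.5914,.0505])
for f,u,v in [('w3',331.4,112.4),('w2',280+384/8,155+322/8)]:
    s=load(f); print('cam',ray(s,u,v)[0]);
    for z in (.051,.028):
        p=at(s,u,v,z)[:2]; print(f,z,p,np.linalg.norm(p-a),np.degrees(np.arctan2(*(p-a)[::-1])))
s=load('w3')
for a_,b_ in [((480,21),(237,19)),((458,91),(258,None))][:1]:
    A=at(s,*a_,.064);B=at(s,*b_,.064);print(((A+B)/2)[:2],np.linalg.norm(A-B))
E
```

```text
cam [0.52800367 0.07229795 0.37877535]
w3 0.051 [0.52739056 0.06430549] 0.06548129159037663 167.828945063712
w3 0.028 [0.52734754 0.06374465] 0.06540747990668024 168.31713174868472
cam [0.59215741 0.07250047 0.37925108]
w2 0.051 [0.52814807 0.06389106] 0.06465390025590025 168.0464228980537
w2 0.028 [0.52366305 0.06328781] 0.06893346873371196 169.30916363864463
[0.59066815 0.0487766 ] 0.1679982055972782
```

Request:
arm_command(xyz=[[0.8, -3.6, 0], [0.8, -3.6, 0], [0.03, -3.7, 0], [0, -3.7, 0], [0, -3.7, 0], [0, -3.7, 0], [0, -3.7, 0], [0, -3.7, 0]], delta_rot=[[0, 0, 0], [0, 0, 0], [0, 0, 0], [0, 0, 0], [0, 0, 0], [0, 0, 0], [0, 0, 0], [0, 0, 0]], hand=[1, 1, 1, 1, 1, 1, 1, 1])

```text
clock: 8.38
ee_pos: [0.4698, -0.2274, 0.2357]
tool_rot: [[0.999, 0.044, 0.0], [0.044, -0.999, -0.0], [0.0, 0.0, -1.0]]
wrist_force: [0.2, -0.3, -0.6]
finger_gap: 0.0851
```

Request:
arm_command(xyz=[[-2.5, -3.6, 0], [-3, -3.6, 0], [0, 0, 0], [0, 0, 0]], delta_rot=[[0, 0, 0], [0, 0, 0], [0, 0, 0], [0, 0, 0]], hand=[1, 1, 1, 1])

```text
clock: 8.72
ee_pos: [0.4183, -0.2933, 0.2356]
tool_rot: [[0.999, 0.04, -0.0], [0.04, -0.999, 0.0], [-0.0, -0.0, -1.0]]
wrist_force: [-0.4, 0.7, 0.6]
finger_gap: 0.0854
```

```bash
python3 - <<'E'
from h import *
s=snap('wrist','w4'); st=env.state(); print(st['clock'],st['ee_pos'],st['wrist_force'],st['torque'])
p=proj(s,[.4705,-.3,.1]); print(p)
u,v=map(int,p); crop('w4',max(u-60,0),max(v-50,0),u+60,v+70,6,'c8'); print(u-60,v-50)
E
```

```text
8.7667 [ 0.4189778  -0.29205895  0.2356486 ] [-0.71268893  0.55651935 -0.31979008] [-0.02556242  0.00882868  0.03383419]
[334.23029659 146.14870813]
274 96
```

View pics/c8.png

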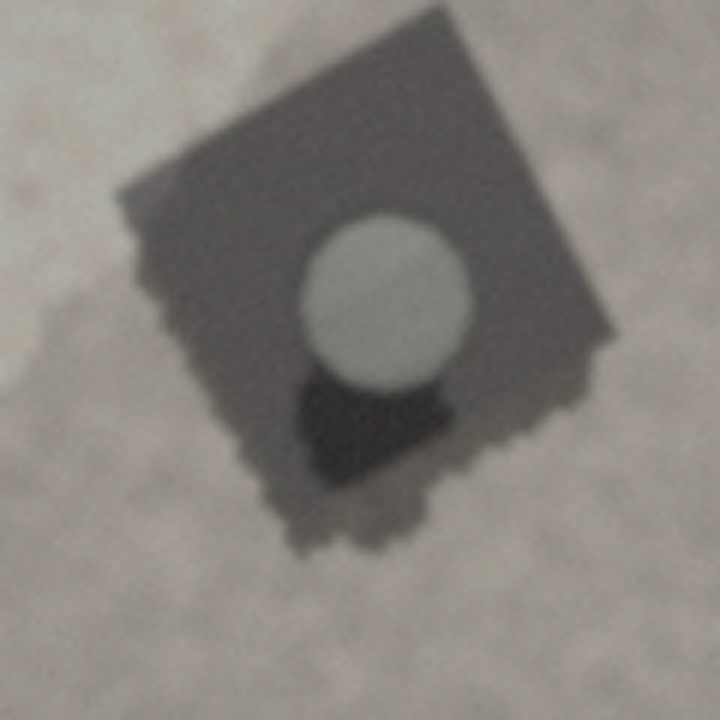

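```bash
python3 - <<'E'
from h import *
s=load('w4')
print(at(s,338.3,146.3,.1))
c=[(440,5),(615,335),(118,192)]
P=[at(s,274+a/6,96+b/6,.035) for a,b in c]; print(P,(P[1]+P[2])/2)
E
```

```text
[ 0.47051367 -0.30265637  0.1       ]
[array([ 0.5037762 , -0.31059064,  0.035     ]), array([ 0.46231577, -0.33657768,  0.035     ]), array([ 0.47828817, -0.26928911,  0.035     ])] [ 0.47030197 -0.30293339  0.035     ]
```

Request:
arm_command(xyz=[[2.6, -0.5, 0], [2.55, -0.45, -1], [0, 0, -3], [0, 0, -3], [0, 0, -3], [0, 0, -3], [0, 0, -2], [0, 0, -1.1]], delta_rot=[[0, 0, 0], [0, 0, 0], [0, 0, 0], [0, 0, 0], [0, 0, 0], [0, 0, 0], [0, 0, 0], [0, 0, 0]], hand=[1, 1, 1, 1, 1, 1, 1, 1])

```text
clock: 9.43
ee_pos: [0.4708, -0.2988, 0.0723]
tool_rot: [[0.999, 0.047, -0.002], [0.047, -0.999, 0.002], [-0.002, -0.002, -1.0]]
wrist_force: [-0.0, 0.3, -0.4]
finger_gap: 0.0854
```

Request:
arm_command(xyz=[[0, 0, 0], [0, 0, 0]], delta_rot=[[0, 0, 0], [0, 0, 0]], hand=[1, 1])

```text
clock: 9.6
ee_pos: [0.4711, -0.3, 0.0752]
tool_rot: [[0.999, 0.046, -0.0], [0.046, -0.999, -0.0], [-0.0, 0.0, -1.0]]
wrist_force: [-0.4, 0.5, 0.7]
finger_gap: 0.0853
```

```bash
python3 - <<'E'
from h import *
s=snap('wrist','w5'); st=env.state(); print(st['clock'],st['ee_pos'],st['wrist_force'],st['torque'])
E
```

```text
9.65 [ 0.47115708 -0.3003679   0.07594223] [-0.16358475 -0.31526873 -0.1159763 ] [ 0.03584834 -0.00361623  0.03544925]
```

View pics/w5.png

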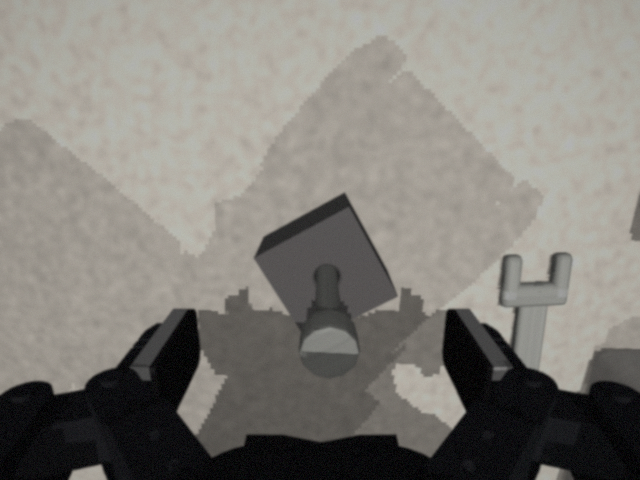

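Request:
arm_command(xyz=[[0, -0.2, 0], [0, 0, -0.1], [0, 0, 0], [0, 0, 0], [0, 0, 0], [0, 0, 0], [0, 0, 0], [0, 0, 0]], delta_rot=[[0, 0, 0], [0, 0, 0], [0, 0, 0], [0, 0, 0], [0, 0, 0], [0, 0, 0], [0, 0, 0], [0, 0, 0]], hand=[0.15, 0.15, 0.15, 0.15, 0.15, 0.15, 0.15, 0.15], squeeze=20)

```text
clock: 10.32
ee_pos: [0.4704, -0.3026, 0.0743]
tool_rot: [[0.999, 0.044, 0.0], [0.044, -0.999, -0.0], [0.0, 0.001, -1.0]]
wrist_force: [-0.4, 0.5, 4.4]
finger_gap: 0.0189
```

```bash
python3 - <<'E'
from h import *
s=snap('wrist','w6'); st=env.state(); print(st['clock'],st['ee_pos'],st['wrist_force'],st['torque'],st['finger_gap'])
E
```

```text
10.3667 [ 0.47039364 -0.30261554  0.0743398 ] [0.60206089 0.23352286 4.26223085] [ 0.08887641  0.00530009 -0.01347994] 0.019202285810797744
```

View pics/w6.png

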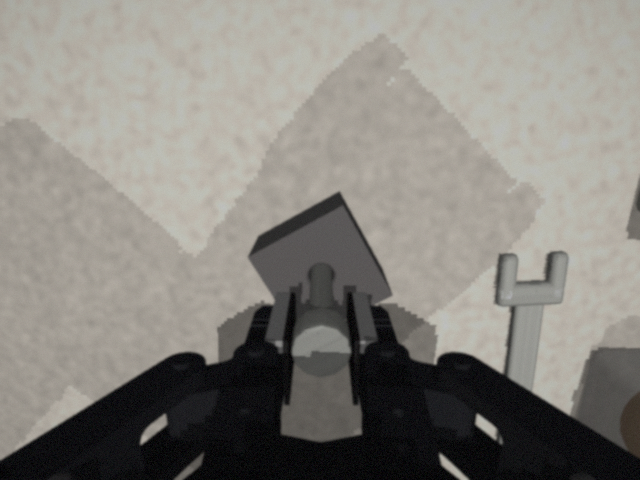

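Request:
arm_command(xyz=[[0, 0, 0.5], [0, 0, 1], [0, 0, 1.5], [0, 0, 1.5], [0, 0, 1.5], [0, 0, 1.5], [0, 0, 1.5], [0, 0, 0]], delta_rot=[[0, 0, 0], [0, 0, 0], [0, 0, 0], [0, 0, 0], [0, 0, 0], [0, 0, 0], [0, 0, 0], [0, 0, 0]], hand=[0.15, 0.15, 0.15, 0.15, 0.15, 0.15, 0.15, 0.15], squeeze=25)

```text
clock: 11.03
ee_pos: [0.471, -0.303, 0.1672]
tool_rot: [[0.999, 0.045, 0.003], [0.045, -0.999, -0.003], [0.003, 0.003, -1.0]]
wrist_force: [0.0, -0.1, -0.4]
finger_gap: 0.0188
```

```bash
python3 - <<'E'
from h import *
s=snap('wrist','w7'); s=snap('scene','s7'); st=env.state(); print(st['clock'],st['ee_pos'],st['wrist_force'],st['torque'],st['finger_gap'])
crop('s7',180,220,300,340,6,'c9')
E
```

```text
11.1333 [ 0.47015326 -0.30241425  0.16442314] [-0.05998653  0.07202357 -1.38101107] [-0.02916044 -0.03637062  0.03212138] 0.018825461375044615
```

View pics/s7.png

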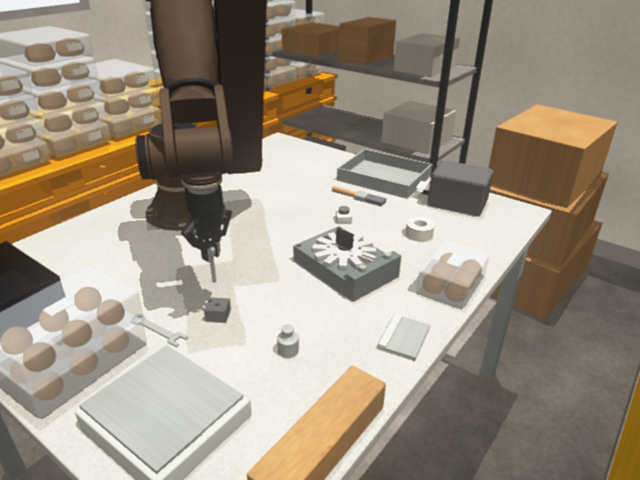

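View pics/w7.png

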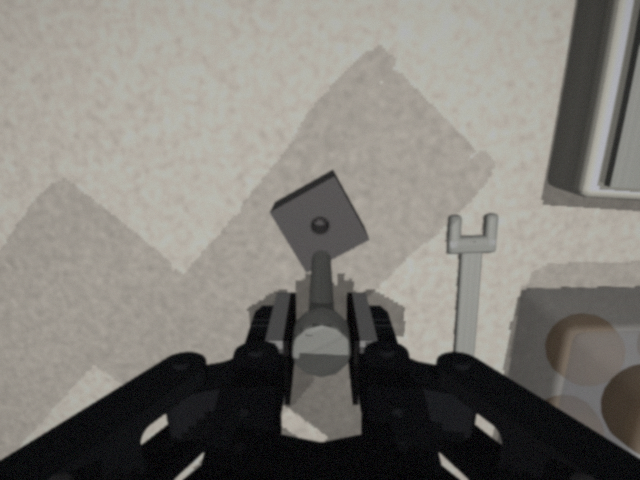

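```bash
python3 - <<'E'
from h import *
s=load('w7')
T=np.array([.4702,-.3024,.1644])
for dz in (.064,): print('foot c',proj(s,T-[0,0,dz]),'edge+x',proj(s,T-[0,0,dz]+[.005,0,0]),'head top c',proj(s,T+[0,0,.026]))
print('shankL/R mid', proj(s,T+[0,.005,-.04]),proj(s,T+[0,-.005,-.04]))
crop('w7',270,230,370,390,4.5,'c10')
E
```

```text
foot c [318.96919636 258.2632008 ] edge+x [319.38445233 249.30908385] head top c [318.59367073 350.79351454]
shankL/R mid [308.38135342 274.74450335] [329.41013868 275.60475325]
```

View pics/c10.png

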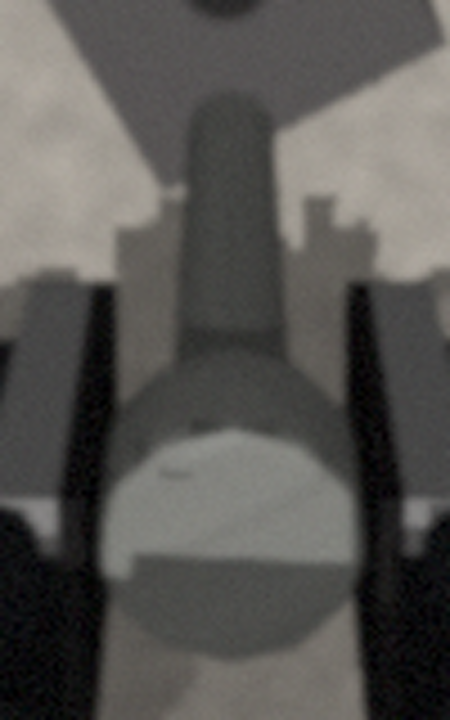

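Request:
arm_command(xyz=[[0.3, 2, 0], [0.5, 3, 0], [0.5, 3.5, 0], [0.5, 3.5, 0], [0.5, 3.5, 0], [0.5, 3.5, 0], [0.5, 3.5, 0], [0.5, 3.5, 0]], delta_rot=[[0, 0, 0], [0, 0, 0], [0, 0, 0], [0, 0, 0], [0, 0, 0], [0, 0, 0], [0, 0, 0], [0, 0, 0]], hand=[0.15, 0.15, 0.15, 0.15, 0.15, 0.15, 0.15, 0.15])

```text
clock: 11.8
ee_pos: [0.5077, -0.0407, 0.1631]
tool_rot: [[0.999, 0.044, -0.002], [0.044, -0.999, 0.0], [-0.002, -0.0, -1.0]]
wrist_force: [0.1, 1.0, -1.0]
finger_gap: 0.019
```

Request:
arm_command(xyz=[[0.5, 3.5, 0], [0.5, 3.5, 0], [0.4, 2.5, 0], [0, 1, -0.5], [0, 0, -1.5], [0, 0, 0], [0, 0, 0], [0, 0, 0]], delta_rot=[[0, 0, 0], [0, 0, 0], [0, 0, 0], [0, 0, 0], [0, 0, 0], [0, 0, 0], [0, 0, 0], [0, 0, 0]], hand=[0.15, 0.15, 0.15, 0.15, 0.15, 0.15, 0.15, 0.15])

```text
clock: 12.47
ee_pos: [0.5221, 0.0618, 0.1439]
tool_rot: [[0.999, 0.044, -0.001], [0.044, -0.999, -0.0], [-0.001, 0.0, -1.0]]
wrist_force: [0.5, 0.2, -1.2]
finger_gap: 0.0187
```

```bash
python3 - <<'E'
from h import *
s=snap('wrist','w8'); st=env.state(); print(st['clock'],st['ee_pos'],np.degrees(np.arctan2(st['tool_rot'][1,0],st['tool_rot'][0,0])),st['wrist_force'],st['torque'],st['finger_gap'])
p=proj(s,[.5276,.0643,.051]);print('hole pred',p, 'rim radius px', proj(s,[.5276,.0583,.051])-p)
T=st['ee_pos']; f=T-[0,0,.0643]; print('foot',proj(s,f),proj(s,f+[0.005,0,0]))
crop('w8',260,200,380,320,6,'c11')
E
```

```text
12.5167 [0.52229749 0.06180184 0.14421978] 2.4886200995498373 [-0.27207161  1.05438866  0.08762997] [ 0.0056835   0.03598581 -0.03630562] 0.019026307700587913
hole pred [316.81635704 232.52102178] rim radius px [10.24708163  0.43380318]
foot [320.6669855  257.94326578] [321.09014871 248.87720711]
```

View pics/c11.png

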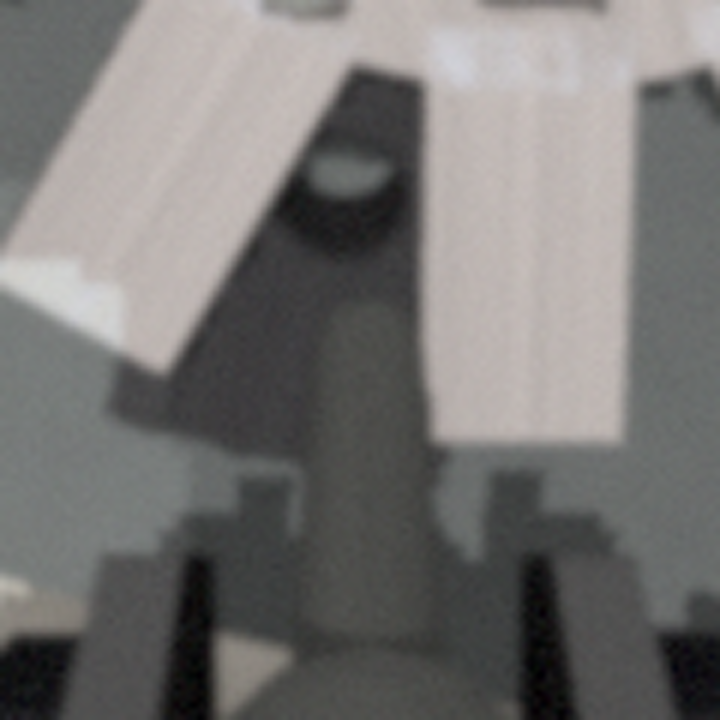

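The hole is centred at (317.5,231.7) and the pin foot at (320.5,258.5), so the pin needs about +5.6 mm in x and +2.2 mm in y.

Request:
arm_command(xyz=[[0.28, 0.11, 0], [0.28, 0.11, 0], [0, 0, -0.5], [0, 0, -0.5], [0, 0, 0], [0, 0, 0], [0, 0, 0]], delta_rot=[[0, 0, 0], [0, 0, 0], [0, 0, 0], [0, 0, 0], [0, 0, 0], [0, 0, 0], [0, 0, 0]], hand=[0.15, 0.15, 0.15, 0.15, 0.15, 0.15, 0.15])

```text
clock: 13.1
ee_pos: [0.5277, 0.0647, 0.1339]
tool_rot: [[0.999, 0.044, -0.0], [0.044, -0.999, -0.0], [-0.0, 0.0, -1.0]]
wrist_force: [0.9, -0.3, -1.6]
finger_gap: 0.0189
```

```bash
python3 - <<'E'
from h import *
s=snap('wrist','w9'); st=env.state(); print(st['clock'],st['ee_pos'],st['wrist_force'],st['torque'],st['finger_gap'])
p=proj(s,[.5279,.0641,.051]);print('hole pred',p)
T=st['ee_pos']; f=T-[0,0,.0643]; print('foot',proj(s,f),proj(s,f+[0.005,0,0]))
crop('w9',260,200,380,320,6,'c12')
E
```

```text
13.15 [0.52782144 0.06473539 0.1340616 ] [-0.57244991 -0.73866903 -0.76141502] [ 0.01854237 -0.00027884 -0.03437672] 0.01904755286434325
hole pred [321.70679452 246.76513648]
foot [320.55709326 258.04445872] [320.98751702 248.98575916]
```

View pics/c12.png

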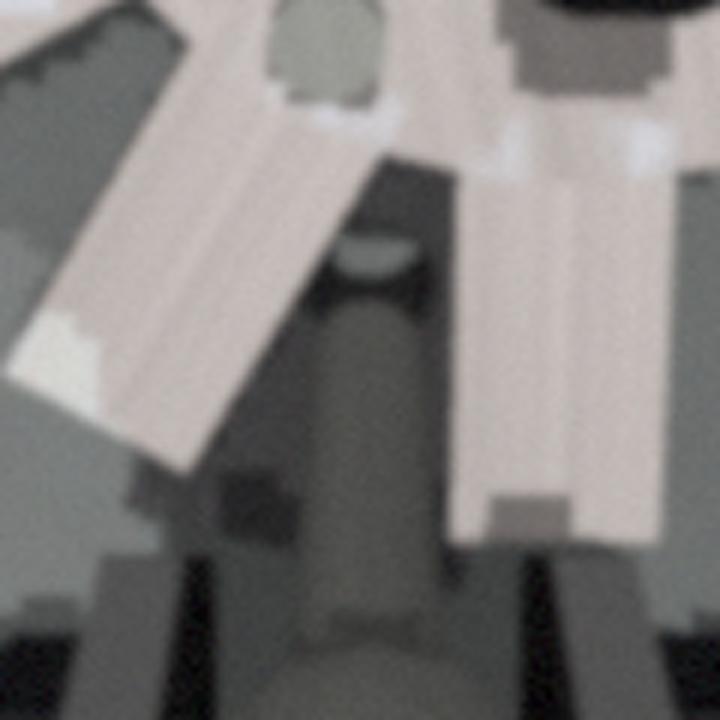

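Request:
arm_command(xyz=[[-0.03, -0.06, 0], [0, 0, -0.25], [0, 0, -0.25], [0, 0, -0.25], [0, 0, -0.25], [0, 0, -0.25], [0, 0, -0.2], [0, 0, 0]], delta_rot=[[0, 0, 0], [0, 0, 0], [0, 0, 0], [0, 0, 0], [0, 0, 0], [0, 0, 0], [0, 0, 0], [0, 0, 0]], hand=[0.15, 0.15, 0.15, 0.15, 0.15, 0.15, 0.15, 0.15])

```text
clock: 13.82
ee_pos: [0.5273, 0.0641, 0.119]
tool_rot: [[0.999, 0.045, -0.001], [0.045, -0.999, -0.0], [-0.001, 0.0, -1.0]]
wrist_force: [-0.3, -0.5, -1.1]
finger_gap: 0.0187
```

```bash
python3 - <<'E'
from h import *
s=snap('wrist','w10'); st=env.state(); print(st['clock'],st['ee_pos'],st['wrist_force'],st['torque'],st['finger_gap'])
p=proj(s,[.5275,.0641,.051]);print('hole pred',p)
T=st['ee_pos']; f=T-[0,0,.0643]; print('foot',proj(s,f),proj(s,f+[0.005,0,0]))
crop('w10',260,200,380,320,6,'c13')
E
```

```text
13.8667 [0.52742426 0.06415706 0.11930564] [-0.35134116  0.80517724 -0.46735679] [ 0.0129849  -0.010513    0.06484686] 0.018745599282863436
hole pred [320.64722021 255.39607301]
foot [320.52809438 258.07184323] [320.95843464 249.00892055]
```

View pics/c13.png

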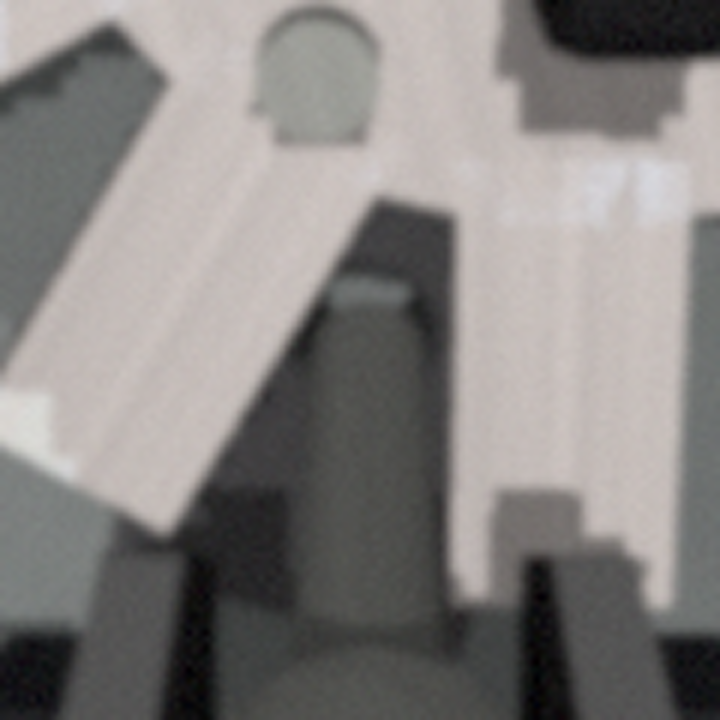

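Request:
arm_command(xyz=[[-0.02, -0.03, 0], [0, 0, -0.1], [0, 0, -0.1], [0, 0, -0.1], [0, 0, -0.1], [0, 0, -0.1], [0, 0, -0.1], [0, 0, 0]], delta_rot=[[0, 0, 0], [0, 0, 0], [0, 0, 0], [0, 0, 0], [0, 0, 0], [0, 0, 0], [0, 0, 0], [0, 0, 0]], hand=[0.15, 0.15, 0.15, 0.15, 0.15, 0.15, 0.15, 0.15])

```text
clock: 14.53
ee_pos: [0.5272, 0.0638, 0.1133]
tool_rot: [[0.999, 0.045, -0.0], [0.045, -0.999, -0.0], [-0.0, 0.0, -1.0]]
wrist_force: [0.1, -0.3, -1.0]
finger_gap: 0.0188
```

```bash
python3 - <<'E'
from h import *
st=env.state(); print(st['clock'],st['ee_pos'],st['wrist_force'],st['torque'],st['finger_gap'])
E
```

```text
14.5333 [0.52720025 0.06382781 0.11331528] [ 0.0717765  -0.32529222 -0.99744742] [-0.03414871  0.01552417  0.00464524] 0.018778326851027424
```

Request:
arm_command(xyz=[[0, 0, -0.1], [0, 0, -0.1], [0, 0, -0.1], [0, 0, -0.1], [0, 0, 0]], delta_rot=[[0, 0, 0], [0, 0, 0], [0, 0, 0], [0, 0, 0], [0, 0, 0]], hand=[0.15, 0.15, 0.15, 0.15, 0.15])

```text
clock: 14.95
ee_pos: [0.5272, 0.0638, 0.1093]
tool_rot: [[0.999, 0.045, -0.0], [0.045, -0.999, -0.0], [-0.0, 0.0, -1.0]]
wrist_force: [-0.0, 0.2, -1.1]
finger_gap: 0.0191
```

```bash
python3 - <<'E'
from h import *
st=env.state(); print(st['clock'],st['ee_pos'],st['wrist_force'],st['torque'],st['finger_gap'])
E
```

```text
14.95 [0.52720617 0.06383356 0.10932612] [-0.01340914  0.22126371 -1.10274558] [ 0.0077      0.04408174 -0.00273016] 0.01909850683213883
```

Request:
arm_command(xyz=[[0, 0, -0.15], [0, 0, -0.15], [0, 0, -0.15], [0, 0, -0.15], [0, 0, 0]], delta_rot=[[0, 0, 0], [0, 0, 0], [0, 0, 0], [0, 0, 0], [0, 0, 0]], hand=[0.15, 0.15, 0.15, 0.15, 0.15])

```text
clock: 15.37
ee_pos: [0.5272, 0.0638, 0.1032]
tool_rot: [[0.999, 0.045, -0.0], [0.045, -0.999, -0.0], [-0.0, 0.0, -1.0]]
wrist_force: [-0.1, -0.3, -0.9]
finger_gap: 0.019
```

Request:
arm_command(xyz=[[0, 0, -0.15], [0, 0, -0.15], [0, 0, -0.15], [0, 0, -0.15], [0, 0, 0]], delta_rot=[[0, 0, 0], [0, 0, 0], [0, 0, 0], [0, 0, 0], [0, 0, 0]], hand=[0.15, 0.15, 0.15, 0.15, 0.15])

```text
clock: 15.78
ee_pos: [0.5272, 0.0638, 0.0972]
tool_rot: [[0.999, 0.045, -0.0], [0.045, -0.999, -0.0], [-0.0, 0.0, -1.0]]
wrist_force: [0.1, -0.8, -0.3]
finger_gap: 0.0188
```

Still free of force, with the foot at about 33 mm. The last few millimetres go in small steps.

Request:
arm_command(xyz=[[0, 0, -0.1], [0, 0, -0.1], [0, 0, -0.1], [0, 0, -0.05], [0, 0, 0]], delta_rot=[[0, 0, 0], [0, 0, 0], [0, 0, 0], [0, 0, 0], [0, 0, 0]], hand=[0.15, 0.15, 0.15, 0.15, 0.15])

```text
clock: 16.2
ee_pos: [0.5273, 0.0638, 0.0939]
tool_rot: [[0.999, 0.045, -0.0], [0.045, -0.999, -0.0], [-0.0, 0.0, -1.0]]
wrist_force: [-0.4, -0.5, -1.1]
finger_gap: 0.0189
```

Request:
arm_command(xyz=[[0, 0, -0.05], [0, 0, -0.05], [0, 0, 0]], delta_rot=[[0, 0, 0], [0, 0, 0], [0, 0, 0]], hand=[0.15, 0.15, 0.15])

```text
clock: 16.45
ee_pos: [0.5273, 0.0639, 0.093]
tool_rot: [[0.999, 0.045, -0.0], [0.045, -0.999, -0.0], [-0.0, 0.0, -1.0]]
wrist_force: [0.2, -0.1, -0.8]
finger_gap: 0.0186
```

Request:
arm_command(xyz=[[0, 0, -0.05], [0, 0, 0], [0, 0, 0], [0, 0, 0], [0, 0, 0], [0, 0, 0], [0, 0, 0]], delta_rot=[[0, 0, 0], [0, 0, 0], [0, 0, 0], [0, 0, 0], [0, 0, 0], [0, 0, 0], [0, 0, 0]], hand=[0.15, 0.15, 0.3, 0.5, 0.5, 0.5, 0.5])

```text
clock: 17.03
ee_pos: [0.5273, 0.0638, 0.0926]
tool_rot: [[0.999, 0.044, 0.0], [0.044, -0.999, -0.0], [0.0, 0.0, -1.0]]
wrist_force: [-0.3, -0.1, 0.2]
finger_gap: 0.0429
```

Request:
arm_command(xyz=[[0, 0, 0.5], [0, 0, 1.5], [0, 0, 3], [0, 0, 3.5], [0, 0, 3], [-2, 0, 3], [-3, 0, 0], [0, 0, 0]], delta_rot=[[0, 0, 0], [0, 0, 0], [0, 0, 0], [0, 0, 0], [0, 0, 0], [0, 0, 0], [0, 0, 0], [0, 0, 0]], hand=[0.7, 0.7, 0.7, 0.7, 0.7, 0.7, 0.7, 0.7])

```text
clock: 17.7
ee_pos: [0.4738, 0.064, 0.2393]
tool_rot: [[0.999, 0.045, 0.001], [0.045, -0.999, -0.0], [0.001, 0.0, -1.0]]
wrist_force: [1.0, 0.0, 0.1]
finger_gap: 0.06
```

```bash
python3 - <<'E'
from h import *
s=snap('wrist','w11'); t=snap('scene','s11'); st=env.state(); print(st['clock'],st['ee_pos'],st['wrist_force'])
p=proj(s,[.5275,.064,.118]); print('head top pred',p, [proj(s,[.5275,.064,z]) for z in (.121,.126)])
u,v=map(int,p); crop('w11',u-100,max(v-100,0),u+100,v+100,3.5,'c14'); print(u-100,max(v-100,0))
crop('s11',285,205,410,300,6,'c15'); print([proj(t,[.5275,.064,z]) for z in (.064,.104,.118)])
E
```

```text
17.8 [0.4768371  0.06389037 0.23837242] [-0.63477458 -0.3821615   0.62019528]
head top pred [324.60886185 145.2786785 ] [array([324.65141892, 145.66244488]), array([324.72451547, 146.32163545])]
224 45
[array([328.25518096, 238.06115065]), array([328.52539833, 225.51118355]), array([328.62185337, 221.02947825])]
```

View pics/c14.png

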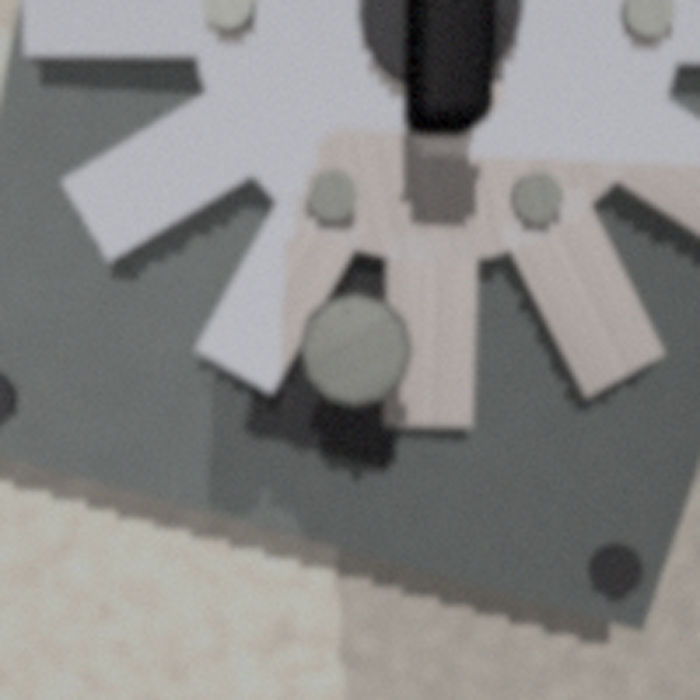

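View pics/c15.png

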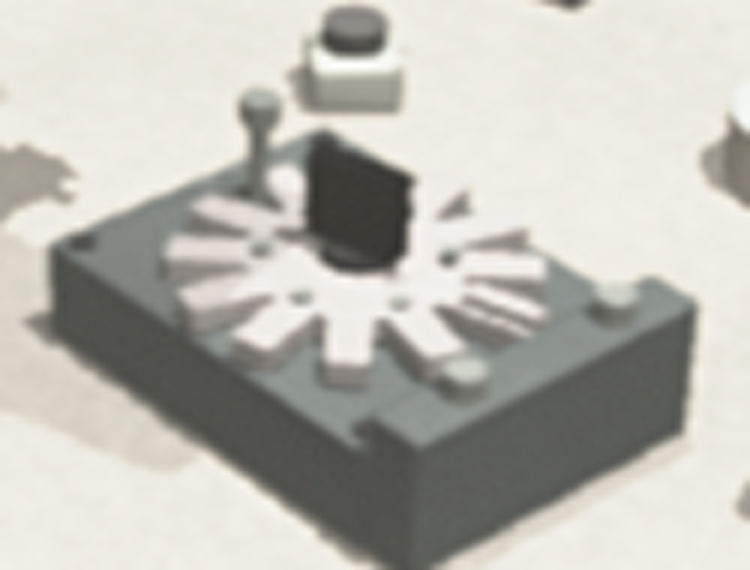

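The pin stands upright in the notch. Its head is at (325,145) in the wrist view and (328,223) in the scene view, and both match the fully-home prediction. Handing in.

```bash
python3 - <<'E'
from h import *
print(env.job_done()); print(env.state()['clock'])
E
```

```text
the job is handed in; nothing more can be done
None
the job is handed in; nothing more can be done
```

The job is done and handed in at about 18 s of the 72 s limit. No verdict is reported, so the result below rests on my own checks.

- **Turret:** It started at notch 2. I turned it 120° clockwise, four clicks, and let go. It came to rest with the sixth notch over the lock hole. Counting teeth from the long tooth in the wrist picture confirmed the notch, and the measured angle was within about 1.5° of the expected one.
- **Pin:** I took it from the holder and lowered it into the hole in 1 to 1.5 mm steps, tapering to 0.5 mm at the end. The wrist force showed no sign of contact and stayed at about 1 N. I released it with the foot at about 28 mm, fully home.
- **Last checks:** The pin's head sits within about 1 px of the fully-home prediction in both the wrist and scene pictures, and the pin stands upright. The gripper was clear of everything. I did not re-measure the bystanders, but the arm never came near them.
- **Disagreement:** The top camera, wrist camera and gripper gave positions 1 to 2 mm apart. I settled the final alignment by comparing the pin's foot with the hole in the same wrist picture.

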